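# Pack the microscope accessory case

## Task

Pack away the microscope accessories: lay the metal condenser slider that stands in the drying rack, and the dust brush that lies on the bench, flat in their fitted compartments of the open light grey case, each the way round its compartment is shaped for, then swing the case's lid gently shut so that its tab drops fully behind the front rim. Set the two parts down, do not drop them, and leave the spanner in the case and everything else on the bench and in the rack where it is.

Things in the scene. Friction and masses are not known exactly. Their poses are not given: they have to be found in the camera images.
- case: Open light grey case with dark grey insert, fixed, 204 (x) x 148 (y) x 28 mm; origin centre of underside, robot on its -x side, lid hinged on the -y wall. Walls and floor 4 mm thick. Blocks with the shaped compartments, tops 19 mm up, stand at both ends; between, from case x -52 to +8 mm, a finger well without blocks crosses the inside (y -70 to +70): fingers reach the floor beside a part there.
- slider_bay (a point): Place for slider_mid, on the compartment floor 4 mm above the bench, case (-25, -26) mm. Bay 42 mm wide from case x -73 to +23, then a 24 mm wide slot for the tab to x +45: 4 mm play to either side, 6 mm at either end. Fits only flat with the tab towards case +x; either face up.
- slider_bay_tab (a point): On the compartment floor, under where the end of the slider's tab belongs: case (39, -26) mm.
- brush_bay (a point): Place for the brush's origin, on the compartment floor 4 mm above the bench, case (-28, 34) mm. Along case x: for the head a 34 mm wide bay from x -98 to -52, then the finger well, then a 21 mm wide slot for the handle from x +8 to +42. Fits only with the head towards case -x.
- brush_bay_head (a point): On the compartment floor where the end of the brush's bristles belongs: case (-92, 34) mm.
- spanner_bay (a point): On the floor at the +x end of the case where the spanner lies (its origin), in a 34 mm wide compartment that runs along case y.
- lid (a joint): Lid angle: 0 = shut, grows as it opens about the hinge, starts standing open at 1.75 to 2.0 rad (leaning outwards, to the case's -y side), stop at 2.2. Stiff hinge, about 0.1 N m: it stays where it is left, and is pushed with 1 to 2 N at its free edge.
- lid_hinge (a point): Middle of the hinge line, which is parallel to case x: case (0, -74) mm, 29 mm above the bench. Shut, the lid lies from here towards case +y.
- lid_edge (a point): Middle of the lid's free edge, 149 mm from the hinge line. Lid 204 mm wide, 4 mm thick; a 60 mm wide thumb lip goes 10 mm beyond the middle of this edge; a 12 mm deep tuck tab on the inner face, 8 mm short of the edge, drops inside the front (+y) wall. Shut, the lid's top is 33 mm above the bench.
- rack: White drying rack, fixed, base 140 x 140 x 6 mm; origin centre of underside. Three places at rack y -46, 0, +46 mm, where flat parts stand on their long edge along rack x, each between four pegs (6 mm thick, tops 22 mm above the bench, at x +-22 mm, 9.5 mm to either side).
- slider: Aluminium condenser slider: plate 84 x 34 x 10 mm with two round windows, pull tab 22 x 16 x 10 mm in the middle of one end; 50-100 g. x along it to the tab, y through the thickness (faces at +-5), z across the width. Origin: middle of the plate's long edge that is the lower one at the start, when it stands on edge in one of the rack's places, lower edge 6 mm, upper 40 mm above the bench.
- slider_mid (a point): Centre of the slider's plate (17 mm from the origin along its z).
- slider_tab (a point): Middle of the end of the slider's tab, 64 mm from slider_mid along slider x.
- brush: Dust brush lying flat on the bench, 128 x 10 mm thick. Origin mid-length on the underside, x towards the head, z up. Wooden handle 13 mm wide from x -64 to +14; steel ferrule 24 mm wide from 14 to 34; stiff dark bristles 26 mm wide from 34 to 64 (rigid). Centre of mass near x -2; 30-55 g.
- brush_head (a point): End of the brush's bristles, on the underside, 64 mm from its origin.
- spanner: Flat steel spanner, 107 x 22 x 6 mm, already lying in the case; origin at the centre of its underside, long along its y. To be left there.
- chamber: Glass counting chamber, 76 x 8 x 36 mm, on edge in the rack; origin at the middle of its lower edge, x along it. Leave it.
- filter: Black square filter holder, 50 x 10 x 42 mm, on edge in the rack; origin at the middle of its lower edge, x along it. Leave it.
- cup: Specimen cup with a screw cap, 42 mm across, 50 mm high, standing; origin at the centre of its underside. Leave it.
- objective: Steel microscope objective standing on the bench, lens up, 28 mm across, 45 mm high; origin at the centre of its underside. Leave it.
- flask: Tall glass bottle, 60 mm across, 150 mm high, standing; origin at the centre of its underside. Leave it.
- immersion: Small amber bottle, 28 mm across, 65 mm high, standing; origin at the centre of its underside. Leave it.
There are look-alikes about, which are no part of the job. What is shaped like the slider but blue or purple is not meant.

How it is judged (in metres and radians):
On the way:
1. slider and brush lie flat in their compartments, let go, with the lid still open (horizontal distance between slider_mid and slider_bay below 0.008 m and horizontal distance between slider_tab and slider_bay_tab below 0.01 m and z of slider_mid in the frame of case below 0.013 m and angle between the y axis of slider and the z axis of case, either way round below 0.1 rad and horizontal distance between brush and brush_bay below 0.008 m and horizontal distance between brush_head and brush_bay_head below 0.01 m and z of brush in the frame of case below 0.008 m and angle between brush's own z axis and vertical below 0.1 rad and linear speed of each of slider, brush below 0.02 m/s and contact force between the fingers and slider below 0.1 N and contact force between the fingers and brush below 0.1 N and value of joint lid above 0.5 rad), for 0.2 s.
At the end, for the whole second after the job is handed in: Slider and brush lie flat on the floors of their compartments, the right way round (centre within 8 mm, end within 10 mm, 0.1 rad), at rest; the lid is shut within 0.04 rad; the spanner is within 12 mm of its place, everything else within 20 mm of where it stood (horizontal distance between slider_mid and slider_bay below 0.008 m and horizontal distance between slider_tab and slider_bay_tab below 0.01 m and z of slider_mid in the frame of case below 0.013 m and angle between the y axis of slider and the z axis of case, either way round below 0.1 rad and horizontal distance between brush and brush_bay below 0.008 m and horizontal distance between brush_head and brush_bay_head below 0.01 m and z of each of brush, spanner in the frame of case below 0.008 m and angle between brush's own z axis and vertical below 0.1 rad and linear speed of each of slider, brush below 0.02 m/s and value of joint lid below 0.04 rad and horizontal distance between spanner and spanner_bay below 0.012 m and distance of each of chamber, filter, cup, objective, flask, immersion from where it was at the start of the episode below 0.02 m); the robot touches nothing.
It fails at once if a bystander (rack parts, cup, objective, bottles) was moved by 20 mm or more (distance of any of chamber, filter, cup, objective, flask, immersion from where it was at the start of the episode above 0.02 m).
It fails at once if the slider was dropped (it fell free faster than 0.8 m/s, from more than 30 mm) (contact force between the fingers and slider below 0.05 N and linear speed of slider above 0.8 m/s).
It fails at once if the brush was dropped (it fell free faster than 0.8 m/s, from more than 30 mm) (contact force between the fingers and brush below 0.05 N and linear speed of brush above 0.8 m/s).
It fails at once if the spanner was taken out of its place (horizontal distance between spanner and spanner_bay above 0.02 m).
It fails at once if the lid was slammed (faster than 4 rad/s) (velocity of joint lid below -4 rad/s).
It also fails if it takes over 72 s, if anything falls off the work surface, if the arm or the gripper's body presses on something with over 40 N, if the wrist force passes 120 N, or if a joint passes its speed limit or range.

## Robot

A 6-joint arm with a two-finger parallel gripper is mounted at the origin on the work surface. World frame = base frame: x ahead of the robot, y to its left, z up, the work surface at z = 0. Lengths are in mm, angles in rad, forces in N, time in s.
With the tool pointing down it reaches from about 350 to 775 mm from the base axis. Payload 7.3 kg.
Tool frame: the origin (TCP) lies at the centre of the arm's flange, where the gripper is bolted on; the fingertips stand 178 mm ahead of it and the grasp point (between the pads) lies 159 mm ahead of it; z points along the fingers, y is the line along which they close (so a half turn about z gives the same grasp; the last joint's range is limited). The gripper opens to 92 mm and grips with 3 to 60 N. Pads are 19 mm wide; open, the fingers measure 130 mm over their backs; the gripper's body (75 mm by 190 mm) begins 47 mm behind the grasp point.
Start: joints at [-1.469, 0.342, 1.524, -0, 1.275, -0.146], TCP at [128.788, -508.961, 404.741] pointing down, gripper open.
Joint ranges: [-2.53, 2.53], [-0.77, 2.02], [0.04, 2.7], [-1, 4.14], [0.28, 2.66], [-3.11, 3.11]. Speed limits (rad/s): [2.57, 2.57, 3.14, 3.14, 3.14, 3.14].

## Interface

Orientations are given as [roll, pitch, yaw] about the fixed x, y, z axes, in that order (R = Rz(yaw) Ry(pitch) Rx(roll)).
In Python, from plant import * gives the robot as it stands. The module is installed in compiled form; this text tells all that it offers.
- The arm moves only by the shell command python3 -m inch 'ROWS'. ROWS is JSON, a list of rows, each a list of 5 numbers: the shift along the tool's x, y, z in m, then the turn about the tool's z in rad, then the opening, from 0 (shut) to 1 (fully open). In form: [[tx, ty, tz, spin, claw], ...]. A call has 1 to 8 rows; each row is the pose to reach, as a shift and turn from the pose commanded when the call began, along the tool's axes at that moment; what a row does not reach only later rows make up. A row lasts 1/12 s, in which the tool goes at most 41.7 mm and 7.16 degrees, less where a joint would pass 70% of its speed; a pose out of reach is approached as far as the arm can. A call with a gripper value outside its range is refused whole. The fingers move at their own pace and stop on an object; the grip force is fixed at half the most. Time passes only in rows, so rows that repeat a pose let the fingers close. It gives the time, the measured TCP pose, the force, the opening and the grip force at its end, in the units of the state.
- get_obs(): the state, without advancing time (a new reading comes with each control period).
- capture(name): name is "scene" or "top" or "wrist"; returns a dict with "color" (384x512x3 uint8, red, green, blue), "intrinsics" (3x3 intrinsics, pixels), "distortion" ([k1, k2, p1, p2, k3] as OpenCV has them; the pictures are not rectified), "pose" (4x4, takes a point from camera to world coordinates). Camera axes: x right, y down, z forward; pixel columns grow to the right and rows downward; lengths in mm; the calibration is good to about 2 mm. A picture is of the moment at which its call begins. There is no depth.
- close_job(): hands the job in; it is judged then, once.
Trained networks look in a picture, given as the dict that the camera call returned (one of the last four; its "shot" number tells which), for a name from the list of things; names that differ only in an ending like _2 or _b are one class to them, and where a whole thing is asked for, a point or a joint stands for the part that bears it (a point fixed in the world has none). Each returns a list of dicts, best first, with "conf" (0 to 1); they miss things now and then, are a little off and sometimes report something else, mostly with a low value. They report only what shows in the picture. A call takes as long as a camera call. They do not tell look-alikes from the thing itself.
- look_for(picture, target): "rect" ([centre column, centre row, width, height] in pixels, round what is visible of it).
- trace(picture, target): "pixels" (384x512 bool, what is visible of it) and "rect" ([centre column, centre row, width, height] in pixels, round what is visible of it).
- tip_of(picture, target): "centre" ([column, row] in pixels: a listed point, or the origin of a listed thing).
The state is a dict: "time": time; "joint_positions": joint angles; "dq": joint speeds; "tau": joint torques, N m; "tool_pos": TCP position; "tcp_rot": TCP orientation; "contact_force": force on the tool from outside, world axes, zero at the start; "moment": the same for the moment, N m; "grip_width": finger opening in mm; "finger_force": force on a finger pad.
Only numpy, scipy, OpenCV 4.12 (cv2) and the standard library are available. Lean on these libraries where they do the work, as an engineer would, in place of code of your own. Each camera call takes 0.05 s, during which the arm holds its last target. There are 200 camera calls.

## Working session

There is one attempt and no reset: what is moved stays moved. The work goes in short steps, Python scripts to look and compute and a shell command to move; the robot and the scene stay as the last step left them, time stands still between calls to the robot, and variables do not carry over. Pictures are saved under pics/ and viewed, at most 10 in all, crops included, and the job is handed in when it is done.

```bash
mkdir -p pics; cat > h.py <<'E'
from plant import *
import numpy as np, cv2
def ray(p,px):
    u=cv2.undistortPoints(np.array([[px]],float),p["intrinsics"],np.array(p["distortion"],float))[0,0]
    T=np.array(p["pose"]);d=T[:3,:3]@np.array([u[0],u[1],1.]);return T[:3,3],d/np.linalg.norm(d)
def onz(p,px,z):
    o,d=ray(p,px);return o+d*(z-o[2])/d[2]
def tri(rs):
    A=np.zeros((3,3));b=np.zeros(3)
    for o,d in rs:
        M=np.eye(3)-np.outer(d,d);A+=M;b+=M@o
    x=np.linalg.solve(A,b);return x,[np.linalg.norm((np.eye(3)-np.outer(d,d))@(x-o)) for o,d in rs]
def proj(p,X):
    T=np.linalg.inv(np.array(p["pose"]));r=cv2.Rodrigues(T[:3,:3])[0]
    return cv2.projectPoints(np.array(X,float).reshape(-1,1,3),r,T[:3,3],np.array(p["intrinsics"],float),np.array(p["distortion"],float))[0][:,0]
def save(p,n,crop=None,s=1):
    im=cv2.cvtColor(p["color"],cv2.COLOR_RGB2BGR)
    if crop: im=im[crop[1]:crop[3],crop[0]:crop[2]]
    cv2.imwrite("pics/"+n,cv2.resize(im,None,fx=s,fy=s,interpolation=cv2.INTER_CUBIC))
E
cat > a.py <<'E'
from h import *
np.set_printoptions(precision=1,suppress=True)
S=capture("scene");T=capture("top")
a=np.hstack([S["color"],T["color"]]);
cv2.imwrite("pics/s.png",cv2.resize(cv2.cvtColor(S["color"],4),None,fx=1.5,fy=1.5));cv2.imwrite("pics/t.png",cv2.resize(cv2.cvtColor(T["color"],4),None,fx=1.5,fy=1.5))
for n in ["case","slider_bay","slider_bay_tab","brush_bay","brush_bay_head","spanner_bay","lid_hinge","lid_edge","rack","slider","slider_mid","slider_tab","brush","brush_head","spanner","chamber","filter","cup","objective","flask","immersion"]:
    r=[tip_of(p,n) for p in (S,T)]
    print(n,*[[(np.round(q["centre"]).tolist(),round(q["conf"],2)) for q in x[:3]] for x in r],end=" ")
    if r[0] and r[1]: x,e=tri([ray(S,r[0][0]["centre"]),ray(T,r[1][0]["centre"])]);print(x,e[0].round(1))
    else: print()
print(S["pose"],T["pose"],get_obs())
E
python3 a.py
```

```text
case [([293.0, 238.0], 0.64), ([207.0, 160.0], 0.59), ([341.0, 306.0], 0.4)] [([368.0, 202.0], 0.71)] [ 502.2  -90.5 -117.8] 149.2
slider_bay [([210.0, 153.0], 0.77), ([180.0, 82.0], 0.51)] [([383.0, 210.0], 0.81)] [ 551.6 -222.8   -6.8] 1.1
slider_bay_tab [] [([378.0, 183.0], 0.72), ([292.0, 291.0], 0.61), ([156.0, 214.0], 0.54)] 
brush_bay [([223.0, 161.0], 0.7), ([208.0, 162.0], 0.63), ([162.0, 215.0], 0.58)] [([356.0, 217.0], 0.75)] [ 535.8 -161.2    0.6] 0.9
brush_bay_head [([246.0, 158.0], 0.6)] [([362.0, 247.0], 0.97)] [ 467.2 -175.   -18.5] 2.6
spanner_bay [([180.0, 171.0], 0.56)] [] 
lid_hinge [([192.0, 138.0], 0.61)] [([403.0, 198.0], 0.63)] [ 579.4 -261.1   24.8] 3.0
lid_edge [([180.0, 82.0], 0.57), ([304.0, 313.0], 0.49)] [([455.0, 182.0], 0.92), ([155.0, 215.0], 0.49)] [ 586.3 -297.2  171.9] 0.5
rack [([341.0, 311.0], 0.75)] [([140.0, 222.0], 0.87)] [514.1 331.4  -5.6] 0.9
slider [([405.0, 259.0], 0.86), ([318.0, 293.0], 0.81), ([251.0, 348.0], 0.79)] [([153.0, 302.0], 0.89), ([158.0, 214.0], 0.73), ([124.0, 228.0], 0.65)] [334.8 292.3  -2.5] 4.6
slider_mid [([250.0, 336
[... 1106 characters left out ...]
, 217.0], 0.49)] [([453.0, 181.0], 0.62), ([302.0, 131.0], 0.5)] [ 702.1 -653.2 -559.6] 42.7
[[ -0.9   0.3  -0.3 816.7]
 [  0.4   0.6  -0.7 599.8]
 [ -0.   -0.7  -0.7 621.8]
 [  0.    0.    0.    1. ]] [[  0.   -1.    0.1 451.6]
 [ -1.   -0.    0.   63.9]
 [ -0.   -0.1  -1.  839.3]
 [  0.    0.    0.    1. ]] {'time': 2.2, 'joint_positions': array([-1.5,  0.3,  1.5,  0. ,  1.3, -0.1]), 'dq': array([-0., -0.,  0., -0.,  0., -0.]), 'tau': array([ -0. , -43.1, -24.4,   0.1,   0. ,  -0. ]), 'tool_pos': array([ 128.8, -509. ,  404.8]), 'tcp_rot': array([3.1, 0. , 0.2]), 'contact_force': array([0.2, 0. , 0.3]), 'moment': array([ 0., -0.,  0.]), 'finger_force': 0.0, 'grip_width': 91.91255382819246}
```

View pics/s.png

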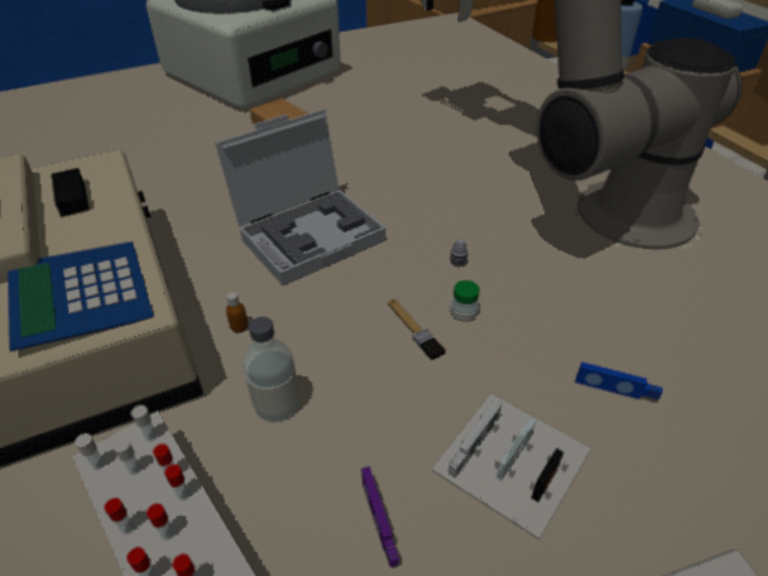

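View pics/t.png

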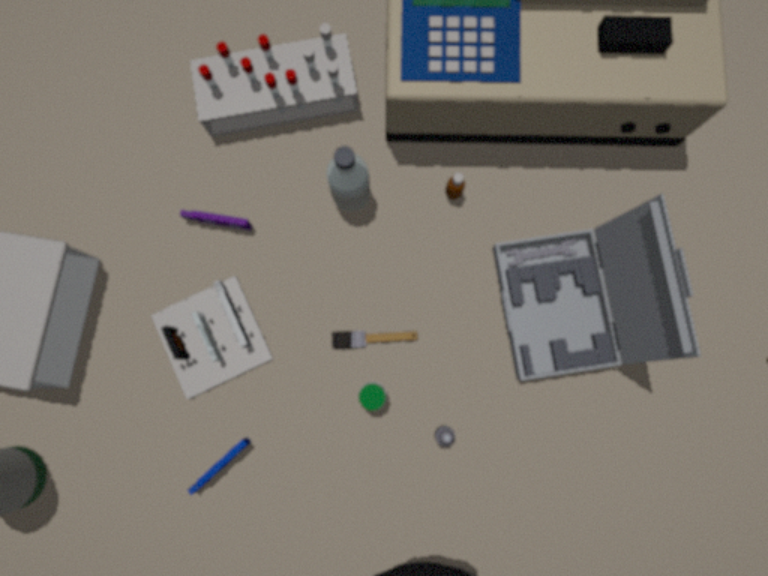

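The brush is at scene px (277,221). Three parts look like the slider. The metal one in the outer rack place, scene (318,289) / top (157,212), fits the description. The blue one at scene (412,254) and the purple one at (252,343) lie on the bench and are ruled out by colour. Next I look at the case and then the rack with the wrist camera.

```bash
cat >> h.py <<'E'
np.set_printoptions(precision=2,suppress=True)
from scipy.spatial.transform import Rotation as Ro
def go(x,y,z,yaw):
    o=get_obs();R=Ro.from_euler("xyz",o["tcp_rot"]).as_matrix()
    d=R.T@(np.array([x,y,z])-o["tool_pos"])/1000
    s=-(yaw-o["tcp_rot"][2]); s=(s+np.pi)%(2*np.pi)-np.pi
    print("row",d.round(4),"spin",round(s,3),"rows",max(np.linalg.norm(d)/.0417,abs(s)/.125).round(1),"t",o["time"],"at",o["tool_pos"],o["tcp_rot"],"j",o["joint_positions"],"F",o["contact_force"],"g",o["grip_width"],o["finger_force"])
E
python3 -c "
from h import *
go(520,-200,420,.248);go(520,-200,420,.2+np.pi/2);go(520,-200,420,.2-np.pi/2)"
```

```text
row [ 0.46 -0.2  -0.02] spin -0.0 rows 12.0 t 2.2 at [ 128.77 -508.96  404.75] [3.14 0.   0.25] j [-1.47  0.34  1.52  0.    1.28 -0.15] F [0.2  0.03 0.31] g 91.91255382819246 0.0
row [ 0.46 -0.2  -0.02] spin -1.523 rows 12.2 t 2.2 at [ 128.77 -508.96  404.75] [3.14 0.   0.25] j [-1.47  0.34  1.52  0.    1.28 -0.15] F [0.2  0.03 0.31] g 91.91255382819246 0.0
row [ 0.46 -0.2  -0.02] spin 1.619 rows 12.9 t 2.2 at [ 128.77 -508.96  404.75] [3.14 0.   0.25] j [-1.47  0.34  1.52  0.    1.28 -0.15] F [0.2  0.03 0.31] g 91.91255382819246 0.0
```

```bash
python3 -m inch '[[0.46,-0.2,-0.02,-1.52,1],[0.46,-0.2,-0.02,-1.52,1],[0.46,-0.2,-0.02,-1.52,1],[0.46,-0.2,-0.02,-1.52,1],[0.46,-0.2,-0.02,-1.52,1],[0.46,-0.2,-0.02,-1.52,1],[0.46,-0.2,-0.02,-1.52,1],[0.46,-0.2,-0.02,-1.52,1]]'; python3 -c "
from h import *
go(520,-200,420,1.77)"
```

```text
time: 2.87
tool_pos: [393.6, -303.7, 418.3]
tcp_rot: [3.141, 0.0, 1.254]
contact_force: [0.6, -1.4, 0.7]
grip_width: 91.5
finger_force: 0.0
row [ 0.14  0.09 -0.  ] spin -0.516 rows 4.1 t 2.8667 at [ 393.61 -303.67  418.33] [3.14 0.   1.25] j [-0.81  0.28  1.58 -0.    1.29 -0.49] F [ 0.59 -1.35  0.66] g 91.47802196955008 0.0
```

```bash
python3 -m inch '[[0.14,0.09,0,-0.52,1],[0.14,0.09,0,-0.52,1],[0.14,0.09,0,-0.52,1],[0.14,0.09,0,-0.52,1],[0.14,0.09,0,-0.52,1],[0.14,0.09,0,-0.52,1]]'; cat > b.py <<'E'
from h import *
import pickle,sys
p=capture("wrist");save(p,sys.argv[1]+".png",s=1.5);out={"p":p}
for n in sys.argv[2:]:
    r=tip_of(p,n);out[n]=r
    print(n,[(np.round(q["centre"],1).tolist(),round(q["conf"],2)) for q in r[:3]])
pickle.dump(out,open(sys.argv[1]+".pkl","wb"));print(p["pose"])
E
python3 b.py w1 case slider_bay slider_bay_tab brush_bay brush_bay_head lid_hinge lid_edge spanner_bay
```

```text
time: 3.37
tool_pos: [523.4, -199.4, 417.5]
tcp_rot: [-3.141, -0.0, 1.772]
contact_force: [-1.0, -0.3, 0.1]
grip_width: 91.7
finger_force: 0.0
case [([281.0, 160.6], 0.85), ([307.9, 179.2], 0.49)]
slider_bay [([269.8, 175.5], 0.63)]
slider_bay_tab [([309.3, 176.1], 0.79)]
brush_bay [([266.8, 138.2], 0.63)]
brush_bay_head [([223.5, 135.7], 0.62)]
lid_hinge [([284.4, 212.1], 0.84)]
lid_edge [([293.6, 299.1], 0.7)]
spanner_bay [([340.9, 162.8], 0.9), ([338.3, 163.6], 0.28)]
[[   0.98    0.19    0.05  507.96]
 [   0.2    -0.94   -0.27 -126.02]
 [  -0.      0.28   -0.96  397.55]
 [   0.      0.      0.      1.  ]]
```

View pics/w1.png

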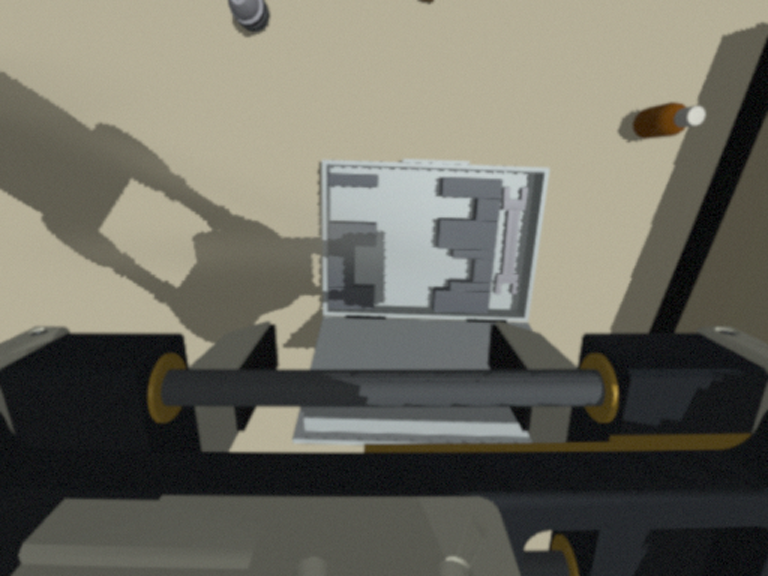

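```bash
cat > c.py <<'E'
from h import *
import pickle
from scipy.optimize import least_squares
o=pickle.load(open("w1.pkl","rb"));W=o["p"];T=capture("top")
P={"slider_bay":(-25,-26,4),"slider_bay_tab":(39,-26,4),"brush_bay":(-28,34,4),"brush_bay_head":(-92,34,4),"lid_hinge":(0,-74,29),"case":(0,0,0)}
obs=[(W,v,o[k][0]["centre"],1) for k,v in P.items()]
TT={"slider_bay":(383,210),"slider_bay_tab":(378,183),"brush_bay":(356,217),"brush_bay_head":(362,247),"lid_hinge":(403,198)}
obs+=[(T,P[k],v,1) for k,v in TT.items()]
C=[(-102,74,28),(102,74,28),(102,-74,28),(-102,-74,28)]
obs+=[(W,c,np.array(v)/1.5,2) for c,v in zip(C,[(321,161),(549,168),(530,320),(323,317)])]
obs+=[(T,c,np.array(v)/1.5,2) for c,v in zip(C[:2],[(520,381),(495,246)])]
def f(q,full=False):
    x,y,a,z=q;R=np.array([[np.cos(a),-np.sin(a),0],[np.sin(a),np.cos(a),0],[0,0,1]])
    r=[(proj(p,R@np.array(v,float)+[x,y,z])[0]-px)*w for p,v,px,w in obs]
    return np.array(r) if full else np.ravel(r)
s=least_squares(f,[560,-190,.18,0],loss="soft_l1",f_scale=2);print(s.x,s.x[2]);print(f(s.x,True).round(1).tolist())
x,y,a,z=s.x
c,sn=np.cos(a),np.sin(a)
for k,v in P.items(): print(k,x+c*v[0]-sn*v[1],y+sn*v[0]+c*v[1])
np.save("case.npy",s.x)
E
python3 c.py; python3 -c "
from h import *
go(530,250,420,1.97)"
```

```text
[ 566.69 -187.88    0.18   -0.  ] 0.17836455434734305
[[-1.9, 1.4], [0.5, 1.7], [0.5, -1.2], [0.1, 0.4], [0.0, 0.6], [3.9, -0.7], [-1.1, 2.5], [-1.8, 1.9], [0.1, 1.0], [-0.3, -0.7], [1.7, -1.3], [-0.4, -0.1], [-0.5, -1.9], [-1.9, 0.8], [0.9, -0.7], [1.9, -0.7], [-0.0, -2.8]]
slider_bay 546.7039007165116 -217.90550684717232
slider_bay_tab 609.6885516003966 -206.5506068901002
brush_bay 533.1062764965743 -159.38965757901784
brush_bay_head 470.12162561268923 -170.74455753608999
lid_hinge 579.8234549358333 -260.7084872143548
case 566.6943518604686 -187.88248462986272
row [ 0.44  0.1  -0.  ] spin -0.204 rows 10.8 t 3.8667 at [ 521.73 -201.67  418.18] [3.14 0.   1.77] j [-0.51  0.4   1.41 -0.    1.34 -0.7 ] F [-0.    0.13 -0.35] g 91.70312174000907 0.0
```

```bash
python3 -m inch '[[0.44,0.1,0,-0.2,1],[0.44,0.1,0,-0.2,1],[0.44,0.1,0,-0.2,1],[0.44,0.1,0,-0.2,1],[0.44,0.1,0,-0.2,1],[0.44,0.1,0,-0.2,1],[0.44,0.1,0,-0.2,1],[0.44,0.1,0,-0.2,1]]';python3 -c "
from h import *
go(530,270,400,1.97)"
```

```text
time: 4.53
tool_pos: [530.5, 133.9, 418.2]
tcp_rot: [3.141, 0.0, 1.967]
contact_force: [1.0, -0.2, 0.6]
grip_width: 91.7
finger_force: 0.0
row [0.13 0.05 0.02] spin -0.003 rows 3.3 t 4.5333 at [530.54 133.89 418.25] [3.14 0.   1.97] j [ 0.11  0.37  1.44 -0.    1.33 -0.29] F [ 0.98 -0.22  0.59] g 91.73676006202756 0.0
```

```bash
python3 b.py w2 brush brush_head rack slider slider_tab; python3 -m inch '[[0.125,0.055,0.02,0,1],[0.125,0.055,0.02,0,1],[0.125,0.055,0.02,0,1],[0.125,0.055,0.02,0,1],[0.125,0.055,0.02,0,1],[0.125,0.055,0.02,0,1]]';python3 b.py w3 rack slider slider_mid slider_tab chamber filter; python3 - <<'E'
from h import *
import pickle
W=pickle.load(open("w3.pkl","rb"))["p"]
c=proj(W,[(532,289,20)])[0];print(c)
u,v=int(c[0]),int(c[1]);save(W,"w3c.png",(max(u-70,0),max(v-60,0),u+70,v+50),5)
E
```

```text
brush [([232.3, 186.5], 0.74)]
brush_head [([243.1, 147.7], 0.9)]
rack [([294.9, 25.2], 0.98), ([155.4, 307.1], 0.69), ([326.5, 295.9], 0.65)]
slider [([302.2, 64.2], 0.71), ([404.2, 88.1], 0.56)]
slider_tab [([439.8, 46.3], 0.87), ([351.3, 56.9], 0.73), ([182.8, 167.2], 0.58)]
[[  0.92   0.37   0.11 501.32]
 [  0.39  -0.89  -0.26 202.99]
 [  0.     0.28  -0.96 398.27]
 [  0.     0.     0.     1.  ]]
time: 5.33
tool_pos: [533.8, 267.5, 397.6]
tcp_rot: [-3.141, 0.001, 1.967]
contact_force: [-0.6, -0.6, -0.3]
grip_width: 92.0
finger_force: 0.0
rack [([256.8, 120.2], 0.9)]
slider [([259.2, 154.4], 0.86), ([364.0, 174.7], 0.71)]
slider_mid [([259.9, 155.6], 0.8), ([118.0, 89.5], 0.7), ([369.4, 181.0], 0.66)]
slider_tab [([393.6, 138.3], 0.79), ([92.0, 35.7], 0.67), ([309.1, 150.8], 0.59)]
chamber [([255.5, 118.3], 0.74)]
filter [([265.4, 83.6], 0.75)]
[[  0.92   0.37   0.11 504.5 ]
 [  0.39  -0.89  -0.26 336.57]
 [ -0.     0.28  -0.96 377.63]
 [  0.     0.     0.     1.  ]]
[260.38 151.87]
```

View pics/w3c.png

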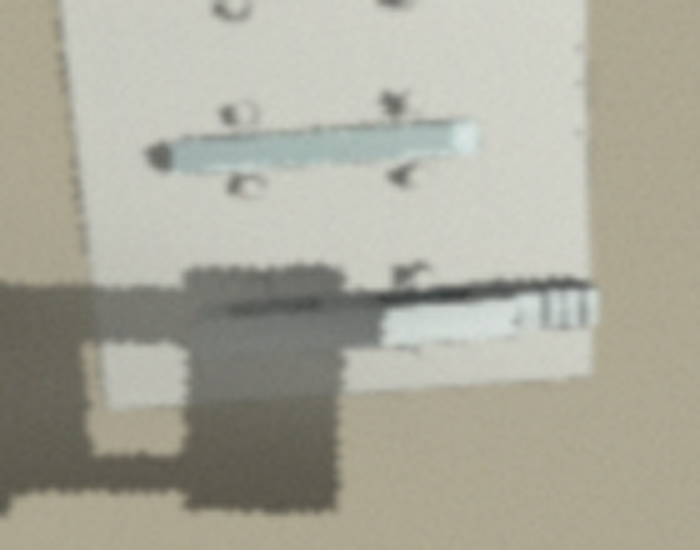

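```bash
cat > d.py <<'E'
from h import *
import pickle
from scipy.optimize import least_squares
a=pickle.load(open("w2.pkl","rb"));b=pickle.load(open("w3.pkl","rb"));W2,W3=a["p"],b["p"]
S=capture("scene");T=capture("top")
obs=[(W3,(0,0,17),b["slider_mid"][0]["centre"],1),(W3,(64,0,17),b["slider_tab"][2]["centre"],1.),(W3,(0,0,0),b["slider"][0]["centre"],.7),
(W2,(64,0,17),a["slider_tab"][1]["centre"],1),(W2,(0,0,0),a["slider"][0]["centre"],.7),
(S,(64,0,17),(305,309),1),(T,(64,0,17),(143,187),.7),(S,(0,0,17),(319,289),1),(T,(0,0,17),(157,216),.7),(S,(0,0,0),(318,293),.7),(T,(0,0,0),(158,214),.7)]
def f(q,full=False):
    x,y,an,z=q;R=Ro.from_euler("z",an).as_matrix()
    r=[(proj(p,R@np.array(v,float)+[x,y,z])[0]-px)*w for p,v,px,w in obs]
    return np.array(r) if full else np.ravel(r)
s=least_squares(f,[530,289,.4,6],loss="soft_l1",f_scale=1.5);print("slider",s.x,f(s.x,True).round(1).tolist())
t=trace(W3,"slider");m=t[0]["pixels"] if t else None
cv2.imwrite("pics/m.png",m.astype(np.uint8)*255);ys,xs=np.nonzero(m);print("mask",xs.min(),xs.max(),ys[xs<xs.min()+3].mean(),ys[xs>xs.max()-3].mean(),[(c,ys[xs==c].min(),ys[xs==c].max()) for c in range(xs.min(),xs.max()+1,6)])
x,y,an,z=s.x;R=Ro.from_euler("z",an).as_matrix()
for v in [(-42,-5,34),(-42,5,34),(42,-5,34),(42,5,34),(64,0,25),(-42,-5,0)]:print(v,proj(W3,R@np.array(v,float)+[x,y,6])[0])
np.save("sl.npy",s.x)
ob=[(W2,(0,0,0),a["brush"][0]["centre"],1),(W2,(64,0,0),a["brush_head"][0]["centre"],1),(S,(0,0,0),(277,221),.6),(S,(64,0,0),(296,237),1),(T,(0,0,0),(248,226),1),(T,(64,0,0),(219,229),1)]
obs=ob;s=least_squares(f,[510,84,1.6,0],loss="soft_l1",f_scale=1.5);print("brush",s.x,f(s.x,True).round(1).tolist());np.save("br.npy",s.x)
E
python3 d.py
```

```text
slider [533.67 285.04   0.48   6.04] [[0.5, -0.2], [-1.0, 0.5], [0.7, -0.7], [0.0, -1.5], [-1.6, -1.5], [-4.6, 2.8], [1.5, 0.5], [-0.2, -2.6], [0.0, -1.9], [-0.2, -0.9], [0.7, 0.0]]
mask 229 308 157.30434782608697 150.80769230769232 [(229, np.int64(155), np.int64(160)), (235, np.int64(152), np.int64(161)), (241, np.int64(151), np.int64(161)), (247, np.int64(150), np.int64(161)), (253, np.int64(150), np.int64(159)), (259, np.int64(149), np.int64(159)), (265, np.int64(149), np.int64(159)), (271, np.int64(149), np.int64(159)), (277, np.int64(148), np.int64(159)), (283, np.int64(148), np.int64(158)), (289, np.int64(148), np.int64(158)), (295, np.int64(148), np.int64(156)), (301, np.int64(147), np.int64(156)), (307, np.int64(147), np.int64(155))]
(-42, -5, 34) [228.57 164.2 ]
(-42, 5, 34) [227.68 156.55]
(42, -5, 34) [293.59 158.63]
(42, 5, 34) [293.21 150.89]
(64, 0, 25) [309.22 152.23]
(-42, -5, 0) [230.88 159.48]
brush [512.27  84.52   1.7    2.58] [[-0.4, -0.2], [-1.0, -1.4], [-0.5, -1.2], [-2.0, 0.2], [-0.3, -0.7], [0.4, -0.5]]
```

```bash
python3 -c "
from h import *
go(533.5,285.5,230,2.036)"
```

```text
row [0.02 0.01 0.17] spin -0.069 rows 4.1 t 5.8333 at [533.4  268.26 398.14] [3.14 0.   1.97] j [ 0.34  0.48  1.33 -0.    1.34 -0.06] F [-0.98  1.07  0.07] g 91.53173418234381 0.0
```

```bash
sed -i 's/"row",d.round(4)/"row",[round(float(k),4) for k in d]/' h.py; python3 -m inch '[[0.016,0.0067,0.168,-0.069,1],[0.016,0.0067,0.168,-0.069,1],[0.016,0.0067,0.168,-0.069,1],[0.016,0.0067,0.168,-0.069,1],[0.016,0.0067,0.168,-0.069,1],[0.016,0.0067,0.168,-0.069,1],[0.016,0.0067,0.168,-0.069,1]]'; python3 b.py w4 slider_tab;  python3 -c "
from h import *
go(533.5,285.5,211,2.036)"
```

```text
time: 6.42
tool_pos: [534.2, 286.2, 232.0]
tcp_rot: [3.139, 0.0, 2.037]
contact_force: [-0.2, 1.0, -1.1]
grip_width: 91.5
finger_force: 0.0
slider_tab [([489.4, 200.3], 0.95), ([339.4, 211.2], 0.65)]
[[  0.89   0.43   0.13 500.27]
 [  0.45  -0.86  -0.25 353.14]
 [  0.     0.28  -0.96 212.02]
 [  0.     0.     0.     1.  ]]
row [-0.0002, -0.0012, 0.0223] spin 0.001 rows 0.5 t 6.5167 at [534.41 286.19 233.26] [3.14 0.   2.04] j [ 0.37  0.66  1.5  -0.    0.98 -0.1 ] F [ 0.32 -0.6   0.64] g 92.05283561245817 0.0
```

View pics/w4.png

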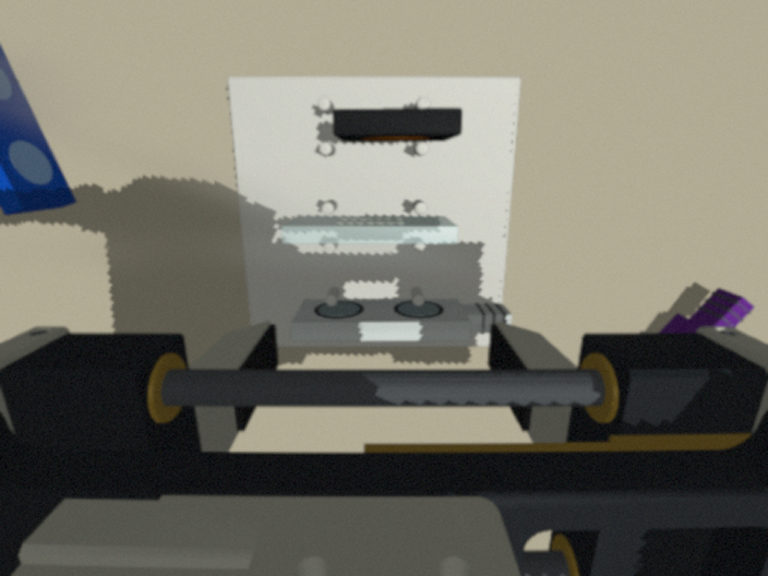

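```bash
python3 - <<'E'
from h import *
import pickle
W=pickle.load(open("w4.pkl","rb"))["p"]
R=Ro.from_euler("z",.465).as_matrix()
for v in [(-42,-5,40),(42,-5,40),(-42,5,40),(42,5,40),(-42,5,6),(42,5,6)]: print(v,1.5*proj(W,R@np.array(v,float)+[533.5,285.5,0])[0])
h=get_obs()["tool_pos"]
for s in (-46,46): print(1.5*proj(W,R@np.array([s,0,0.])+[h[0],h[1],55])[0])
E
```

```text
(-42, -5, 40) [290.85 342.69]
(42, -5, 40) [469.12 342.48]
(-42, 5, 40) [289.46 322.94]
(42, 5, 40) [470.44 322.75]
(-42, 5, 6) [303.21 299.22]
(42, 5, 6) [457.09 299.08]
[275.86 346.5 ]
[489.01 346.23]
```

The projected slider model matches the picture: plate ends at 293 and 470 px, the fingers' inner edges at 275 and 490. Now I descend and grip it by its ends.

```bash
python3 -m inch '[[-0.001,0,0.01,0,1],[-0.001,0,0.021,0,1],[-0.001,0,0.021,0,1],[-0.001,0,0.021,0,1],[-0.001,0,0.021,0,0.8],[-0.001,0,0.021,0,0.8],[-0.001,0,0.021,0,0.8],[-0.001,0,0.021,0,0.8]]'
```

```text
time: 7.18
tool_pos: [534.0, 285.1, 209.2]
tcp_rot: [3.141, 0.0, 2.037]
contact_force: [2.1, 0.7, 3.6]
grip_width: 83.5
finger_force: 30.3
```

```bash
python3 -m inch '[[0,0,-0.01,0,0.8],[0,0,-0.03,0,0.8],[0,0,-0.06,0,0.8],[0,0,-0.09,0,0.8],[0,0,-0.09,0,0.8]]'; cat >> h.py <<'E'
CS=np.load("case.npy") if __import__("os").path.exists("case.npy") else None
def cw(x,y):
    a=CS[2];return CS[0]+np.cos(a)*x-np.sin(a)*y,CS[1]+np.sin(a)*x+np.cos(a)*y
def wc(X,Y):
    a=CS[2];x,y=X-CS[0],Y-CS[1];return np.cos(a)*x+np.sin(a)*y,-np.sin(a)*x+np.cos(a)*y
def goc(x,y,z,dyaw=np.pi/2):
    o=get_obs()["tool_pos"];print("case now",np.array(wc(o[0],o[1])).round(1));go(*cw(x,y),z,CS[2]+dyaw)
E
python3 -c "
from h import *
goc(-25,-14,300)"
```

```text
time: 7.6
tool_pos: [534.5, 285.6, 305.1]
tcp_rot: [3.133, 0.001, 2.037]
contact_force: [2.1, 0.9, -0.1]
grip_width: 83.7
finger_force: 30.2
case now [ 52.4 471.6]
row [-0.4437, -0.2121, 0.0038] spin 0.288 rows 11.8 t 7.6 at [534.54 285.56 305.09] [3.13 0.   2.04] j [ 0.36  0.58  1.43 -0.    1.13 -0.1 ] F [ 2.09  0.94 -0.05] g 83.65746083644795 30.156066881027073
```

```bash
python3 -m inch '[[-0.02,-0.01,0,0.02,0.8],[-0.05,-0.024,0,0.05,0.8],[-0.085,-0.04,0,0.1,0.8],[-0.12,-0.057,0,0.15,0.8],[-0.155,-0.074,0,0.2,0.8],[-0.19,-0.091,0,0.25,0.8],[-0.225,-0.108,0,0.288,0.8],[-0.25,-0.12,0,0.288,0.8]]';python3 -c "
from h import *
goc(-25,-14,300)"
```

```text
time: 8.27
tool_pos: [538.1, 5.1, 298.7]
tcp_rot: [-3.139, 0.0, 1.746]
contact_force: [0.2, -0.1, -0.1]
grip_width: 83.4
finger_force: 30.2
case now [  6. 195.]
row [-0.2091, -0.0303, -0.0012] spin -0.004 rows 5.1 t 8.2667 at [538.05   5.08 298.73] [-3.14  0.    1.75] j [-0.13  0.47  1.64 -0.    1.03 -0.31] F [ 0.25 -0.12 -0.11] g 83.40258992657047 30.24080528091872
```

```bash
python3 -m inch '[[-0.03,-0.005,0,0,0.8],[-0.065,-0.01,0,0,0.8],[-0.1,-0.015,0,0,0.8],[-0.135,-0.02,0,0,0.8],[-0.17,-0.025,0,0,0.8],[-0.195,-0.029,0,0,0.8],[-0.209,-0.0303,0,0,0.8],[-0.209,-0.0303,0,0,0.8]]';python3 b.py w5 slider_mid; python3 -c "
from h import *
goc(-25,-14,240)"
```

```text
time: 8.93
tool_pos: [545.7, -205.6, 298.6]
tcp_rot: [-3.141, -0.0, 1.746]
contact_force: [-0.5, 0.2, -1.7]
grip_width: 83.4
finger_force: 30.2
slider_mid [([255.7, 226.7], 0.74)]
[[   0.98    0.17    0.05  532.26]
 [   0.17   -0.95   -0.27 -131.9 ]
 [  -0.      0.28   -0.96  278.61]
 [   0.      0.      0.      1.  ]]
case now [-23.2 -10.8]
row [-0.0033, -0.0018, 0.0586] spin -0.001 rows 1.4 t 9.0333 at [ 545.8  -202.64  298.56] [-3.14 -0.    1.75] j [-0.49  0.55  1.51  0.    1.09 -0.66] F [-0.39  0.56 -1.27] g 83.44009617499081 30.240406505326973
```

View pics/w5.png

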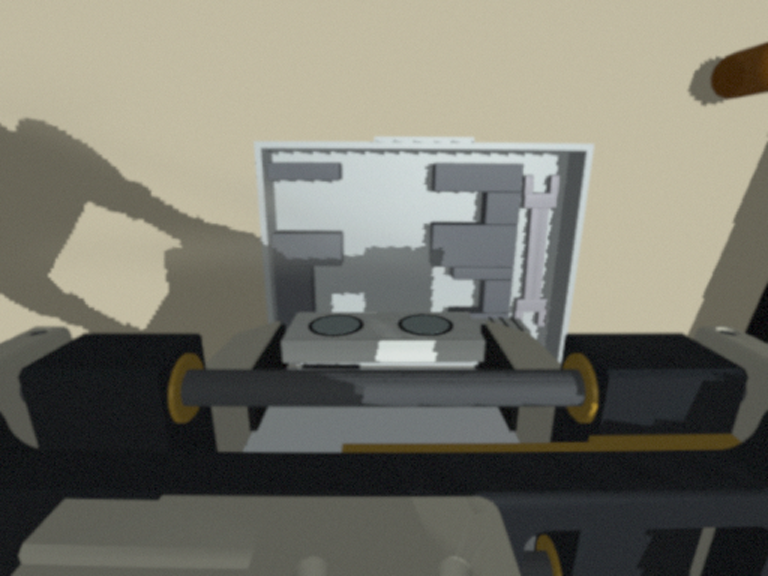

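```bash
python3 -m inch '[[-0.003,-0.0018,0.02,0,0.8],[-0.003,-0.0018,0.045,0,0.8],[-0.003,-0.0018,0.07,0,0.8],[-0.003,-0.0018,0.08,0,0.8],[-0.003,-0.0018,0.086,0,0.8],[-0.003,-0.0018,0.088,0,0.8],[-0.003,-0.0018,0.088,0,0.8]]'; python3 -c "
from h import *
goc(-25,-14,207)"
```

```text
time: 9.62
tool_pos: [544.5, -205.1, 212.9]
tcp_rot: [-3.14, -0.001, 1.751]
contact_force: [-2.0, 0.6, 4.1]
grip_width: 83.6
finger_force: 36.9
case now [-24.9 -13. ]
row [-0.001, -0.0001, 0.0059] spin 0.001 rows 0.1 t 9.6167 at [ 544.51 -205.06  212.94] [-3.14 -0.    1.75] j [-0.49  0.65  1.59 -0.    0.9  -0.67] F [-1.97  0.59  4.09] g 83.5879544585713 36.89696967601776
```

```bash
python3 -m inch '[[0,0,0,0,0.8],[0,0,0,0,0.8],[0,0,0,0,0.8]]';python3 -m inch '[[0,0,0.001,0,0.8],[0,0,0.002,0,0.8],[0,0,0.002,0,0.8]]'; python3 - <<'E'
from h import *
p=capture("wrist")
t=tip_of(p,"slider_mid");print([(q["centre"],q["conf"]) for q in t][:2])
im=p["color"];save(p,"w6.png",(130,150,390,310),3)
for y in (-5,-13,5): 
  print(y,[1.0*((proj(p,[(*cw(x,y),z)])[0])-[130,150])*3 for x,z in((-73,19),(23,19),(-67,38),(17,38))])
E
```

```text
time: 9.87
tool_pos: [545.0, -205.5, 212.8]
tcp_rot: [3.141, 0.0, 1.75]
contact_force: [-4.4, 1.5, 7.6]
grip_width: 83.7
finger_force: 37.7
time: 10.12
tool_pos: [544.9, -205.7, 212.5]
tcp_rot: [3.14, 0.001, 1.75]
contact_force: [-9.8, 3.0, 19.5]
grip_width: 83.6
finger_force: 40.3
[([257.0, 224.8], 0.89)]
-5 [array([167.38, 176.43]), array([580.48, 176.27]), array([173.47, 208.92]), array([574.45, 208.74])]
-13 [array([169.87, 208.31]), array([578.  , 208.13]), array([176.16, 243.79]), array([571.78, 243.6 ])]
5 [array([164.21, 135.46]), array([583.63, 135.33]), array([170.02, 163.96]), array([577.88, 163.81])]
```

View pics/w6.png

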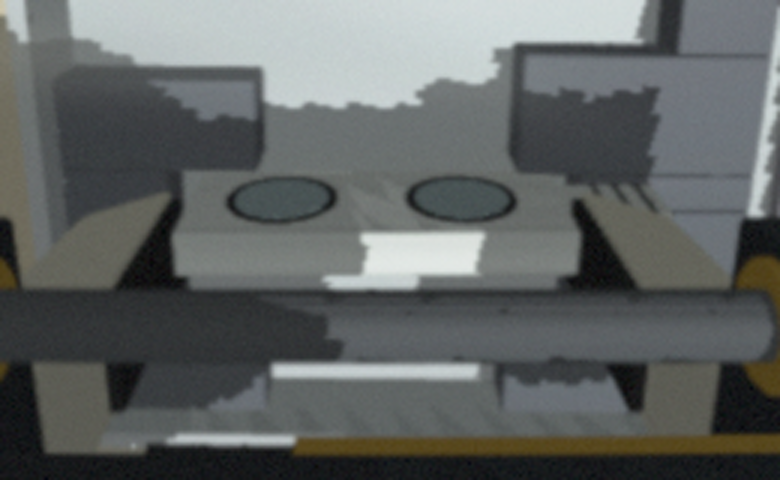

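The tab is resting on the 19 mm block next to its slot, so the part can't be stood in there on edge. I'll lift it out, lay it flat on the free bench in front of the case, and re-grip it by its ends beside the tab. The lid blocks a grip across its width. Then I'll lower it in flat.

```bash
python3 -m inch '[[0,0,-0.01,0,0.8],[0,0,-0.04,0,0.8],[0.02,0,-0.07,0,0.8],[0.055,0.005,-0.075,0,0.8],[0.09,0.01,-0.075,0,0.8],[0.125,0.014,-0.075,0,0.8],[0.15,0.015,-0.075,0,0.8],[0.152,0.015,-0.075,0,0.8]]';python3 -c "
from h import *
goc(-10,138,210)"
```

```text
time: 10.88
tool_pos: [532.0, -49.6, 284.9]
tcp_rot: [3.141, -0.001, 1.753]
contact_force: [-0.2, 0.3, -1.3]
grip_width: 83.6
finger_force: 36.0
case now [ -9.6 142.3]
row [-0.0044, -0.0004, 0.0749] spin 0.004 rows 1.8 t 10.8833 at [531.98 -49.56 284.93] [ 3.14 -0.    1.75] j [-0.24  0.48  1.66  0.    1.   -0.42] F [-0.21  0.32 -1.27] g 83.61906888656033 36.03154267184436
```

```bash
python3 -m inch '[[-0.004,0,0.02,0,0.8],[-0.004,0,0.05,0,0.8],[-0.004,0,0.07,0,0.8],[-0.004,0,0.077,0,0.8],[-0.004,0,0.079,0,0.8],[-0.004,0,0.08,0,0.8],[-0.004,0,0.08,0,0.8],[-0.004,0,0.08,0,0.8]]'; python3 -m inch '[[0,0,0.001,0,0.8],[0,0,0.001,0,0.8]]'
```

```text
time: 11.55
tool_pos: [533.9, -58.4, 205.3]
tcp_rot: [3.139, 0.001, 1.749]
contact_force: [0.8, 0.3, -0.9]
grip_width: 83.4
finger_force: 36.0
time: 11.72
tool_pos: [533.6, -58.3, 203.7]
tcp_rot: [3.14, 0.001, 1.749]
contact_force: [0.5, -0.5, -0.3]
grip_width: 83.8
finger_force: 36.0
```

```bash
python3 -m inch '[[0,0,0.001,0,0.8],[0,0,0.0015,0,0.8],[0,0,0.0015,0,0.8]]'
```

```text
time: 11.97
tool_pos: [533.6, -58.3, 203.0]
tcp_rot: [3.14, 0.001, 1.749]
contact_force: [-1.9, 0.5, 11.7]
grip_width: 83.1
finger_force: 36.4
```

```bash
python3 -m inch '[[0,0,0,0,1],[0,0,0,0,1],[0,0,-0.002,0,1],[0,0,-0.015,0,1],[0.01,0,-0.045,0,1],[0.04,0,-0.045,0,0],[0.04,0,-0.045,0,0],[0.04,0,-0.045,0,0]]'; python3 -m inch '[[0,0,0,0,0],[0,0,0,0,0],[0,0,0,0,0],[0,0,0.02,0,0],[0,0,0.042,0,0],[-0.01,0,0.042,0,0],[-0.02,0,0.042,0,0],[-0.024,0,0.042,0,0]]'; python3 -m inch '[[-0.003,0,0,0,0],[-0.006,0,0,0,0],[-0.009,0,0,0,0],[-0.012,0,0,0,0],[-0.015,0,0,0,0],[-0.018,0,0,0,0],[-0.021,0,0,0,0],[-0.021,0,0,0,0]]'
```

```text
time: 12.63
tool_pos: [526.1, -17.9, 246.7]
tcp_rot: [3.141, 0.0, 1.751]
contact_force: [0.3, -0.9, 0.3]
grip_width: 76.3
finger_force: 0.0
time: 13.3
tool_pos: [531.4, -44.4, 205.1]
tcp_rot: [3.141, 0.001, 1.748]
contact_force: [0.7, -0.1, 0.1]
grip_width: 23.1
finger_force: 0.0
time: 13.97
tool_pos: [534.4, -63.6, 204.5]
tcp_rot: [3.141, 0.0, 1.749]
contact_force: [-0.9, -0.5, -0.4]
grip_width: 0.1
finger_force: 0.0
```

```bash
python3 -m inch '[[0.01,0,-0.03,0,1],[0.01,0,-0.07,0,1],[0.01,0,-0.11,0,1],[0.01,0,-0.14,0,1],[0.01,0,-0.14,0,1],[0.01,0,-0.14,0,1],[0.01,0,-0.14,0,1]]'; python3 b.py w7 slider_mid slider_tab brush brush_head; python3 - <<'E'
from h import *
import pickle
o=pickle.load(open("w7.pkl","rb"));p=o["p"]
for n,z in (("slider_mid",5),("slider_tab",5),("brush",0),("brush_head",0)):
    for q in o[n][:2]: X=onz(p,q["centre"],z);print(n,X,np.array(wc(X[0],X[1])))
t=trace(p,"slider");m=t[0]["pixels"].astype(np.uint8)
c=max(cv2.findContours(m,0,1)[0],key=cv2.contourArea)
P=np.array([wc(*onz(p,q,10)[:2]) for q in c[:,0]],np.float32);print(t[0]["rect"],"minrect case@z10",cv2.minAreaRect(P),P.min(0),P.max(0))
E
```

```text
time: 14.55
tool_pos: [532.1, -53.1, 343.8]
tcp_rot: [-3.14, -0.0, 1.749]
contact_force: [-0.4, 0.6, 0.0]
grip_width: 42.1
finger_force: 0.0
slider_mid [([253.5, 195.6], 0.93)]
slider_tab [([307.9, 194.5], 0.79)]
brush [([261.7, 56.7], 0.86)]
brush_head []
[[  0.98   0.17   0.05 518.43]
 [  0.18  -0.95  -0.27  20.61]
 [ -0.     0.28  -0.96 323.83]
 [  0.     0.     0.     1.  ]]
slider_mid [534.54 -81.6    5.  ] [-12.79 110.31]
slider_tab [601.74 -68.08   5.  ] [ 55.75 111.68]
brush [515.35  78.88   0.  ] [ -3.21 271.64]
[264.4, 196.4, 86.9, 29.0] minrect case@z10 ((0.32309722900390625, 114.60368347167969), (37.54917907714844, 107.05123138427734), 88.7961196899414) [-53.5   95.49] [ 53.76 133.18]
```

View pics/w7.png

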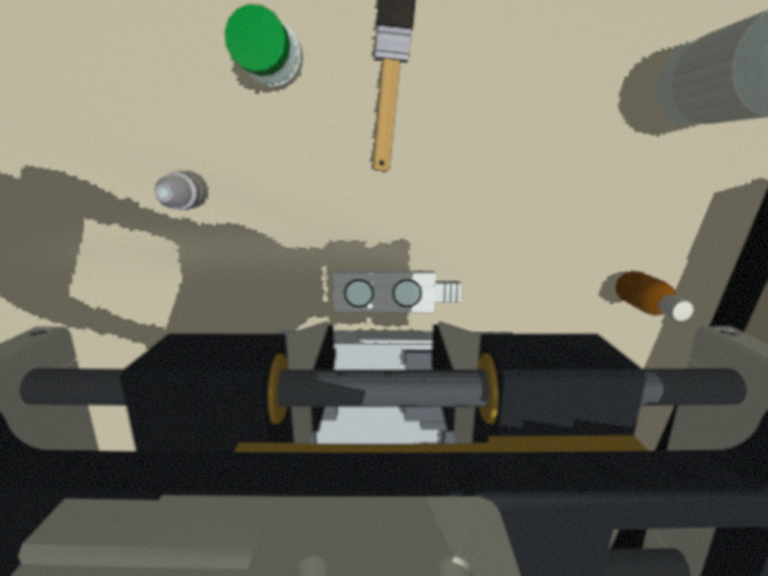

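The slider lies flat at viewed px (384,292), tab to the right, clear of everything.

```bash
python3 -c "
from h import *
goc(-11,131.5,210)"
```

```text
case now [ -9.8 138.5]
row [-0.0071, -0.0009, 0.1334] spin -0.0 rows 3.2 t 14.85 at [532.45 -53.28 343.44] [-3.14 -0.    1.75] j [-0.24  0.42  1.59 -0.    1.14 -0.42] F [-0.21 -0.35 -0.74] g 66.62979241792671 0.0
```

```bash
python3 -m inch '[[-0.007,-0.001,0.04,0,1],[-0.007,-0.001,0.08,0,1],[-0.007,-0.001,0.11,0,1],[-0.007,-0.001,0.13,0,1],[-0.007,-0.001,0.14,0,1],[-0.007,-0.001,0.14,0,1],[-0.007,-0.001,0.14,0,1]]'; python3 - <<'E'
from h import *
goc(-11,131.5,183.5)
p=capture("wrist");t=[tip_of(p,n) for n in("slider_mid","slider_tab")]
for q in t: 
  X=onz(p,q[0]["centre"],5); print(q[0]["conf"],X,wc(X[0],X[1]))
save(p,"w8.png",(130,130,390,310),3)
for n,x,y in(("plate",-11-42,111.5+17),("",-11+42,111.5+17),("",-11-42,111.5-17),("",-11+42,111.5-17),("tab",53,119.5),("tab",53,103.5)): print(n,x,y,3*(proj(p,[(*cw(x,y),10)])[0]-130))
E
```

```text
time: 15.43
tool_pos: [533.1, -60.4, 204.7]
tcp_rot: [-3.141, 0.0, 1.749]
contact_force: [-0.2, 0.6, 0.9]
grip_width: 91.7
finger_force: 0.0
case now [-10.5 131.4]
row [0.0001, -0.0005, 0.0212] spin -0.0 rows 0.5 t 15.4333 at [533.09 -60.39 204.68] [-3.14  0.    1.75] j [-0.26  0.6   1.73 -0.    0.81 -0.43] F [-0.17  0.63  0.88] g 91.73599515825244 0.0
0.7 [537.74 -79.97   5.  ] (np.float64(-9.351088325715054), np.float64(111.34222766552189))Traceback (most recent call last):
  File "<stdin>", line 5, in <module>
IndexError: list index out of range
```

```bash
python3 -m inch '[[0,0,0.01,0,1],[0,0,0.019,0,1],[0,0,0.021,0,1],[0,0,0.021,0,1],[0,0,0.021,0,0.8],[0,0,0.021,0,0.8],[0,0,0.021,0,0.8],[0,0,0.021,0,0.8]]'; python3 -m inch '[[0,0,-0.002,0,0.8],[0,0,-0.006,0,0.8],[0,0,-0.015,0,0.8],[0,0,-0.03,0,0.8],[0,0,-0.06,0,0.8],[0,0,-0.08,0,0.8],[0,0,-0.08,0,0.8]]'; python3 - <<'E'
from h import *
p=capture("wrist");save(p,"w8.png",(130,120,390,310),3)
goc(-25,-6.5,290)
E
```

```text
time: 16.25
tool_pos: [532.9, -60.4, 183.7]
tcp_rot: [3.141, 0.0, 1.749]
contact_force: [0.3, -0.6, -0.0]
grip_width: 81.9
finger_force: 30.0
time: 16.83
tool_pos: [534.0, -60.6, 268.4]
tcp_rot: [3.134, 0.004, 1.749]
contact_force: [1.3, 0.0, -0.1]
grip_width: 82.1
finger_force: 30.0
case now [-10.2 131.3]
row [-0.1379, -0.0147, -0.0234] spin -0.0 rows 3.4 t 16.8833 at [533.39 -60.44 266.34] [3.14 0.   1.75] j [-0.26  0.51  1.68 -0.    0.95 -0.43] F [-0.37  0.16 -1.35] g 82.3102931103418 29.999826550483704
```

View pics/w8.png

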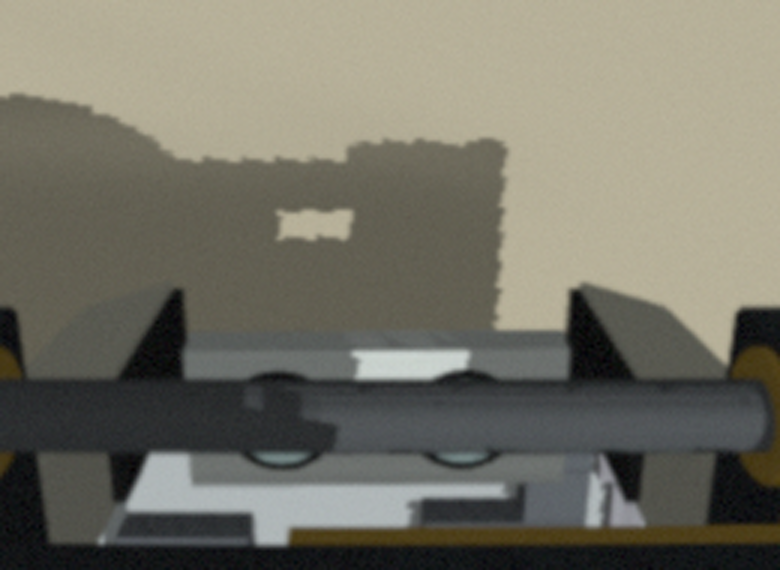

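```bash
cat > e.py <<'E'
from h import *
from scipy.optimize import least_squares
p=capture("wrist");z=get_obs()["tool_pos"]
px=np.array([(185,348),(568,348),(192,485),(562,482),(183,331),(568,331)])/3+[130,120]
mod=np.array([(-42,17,5),(42,17,5),(-42,-17,5),(42,-17,5),(-42,17,-5),(42,17,-5)],float)
def f(q):
    a,b,c,x,y,zz=q;R=Ro.from_euler("xyz",[a,b,CS[2]+c]).as_matrix()
    return (proj(p,mod@R.T+[x,y,zz])-px).ravel()
c=cw(-10.3,111.4);s=least_squares(f,[0,0,0,*c,91]);print(s.x,s.fun.round(1),wc(s.x[3],s.x[4]),z)
E
python3 e.py
```

```text
[  0.02   0.    -0.   537.82 -80.22  86.5 ] [-1.6  0.7  1.7  0.3 -0.3  0.  -0.2  0.5  2.4 -0.6 -2.  -1. ] (np.float64(-9.316164264721316), np.float64(111.07839372036386)) [532.81 -60.33 264.68]
```

```bash
python3 -c "
from h import *
goc(-25.5,-5.8,266)";  python3 -m inch '[[-0.02,-0.003,0,0,0.8],[-0.05,-0.006,0,0,0.8],[-0.08,-0.009,0,0,0.8],[-0.105,-0.012,0,0,0.8],[-0.125,-0.014,0,0,0.8],[-0.1365,-0.015,0,0,0.8],[-0.1365,-0.015,0,0,0.8],[-0.1365,-0.015,0,0,0.8]]';python3 -c "
from h import *
goc(-25.5,-5.8,198)"
```

```text
case now [-10.7 131.5]
row [-0.1373, -0.0147, -0.0012] spin -0.0 rows 3.3 t 16.9333 at [532.81 -60.33 264.68] [3.14 0.   1.75] j [-0.26  0.51  1.68 -0.    0.95 -0.43] F [ 0.05 -0.71 -1.75] g 81.94623096173862 29.999701380729675
time: 17.6
tool_pos: [541.8, -197.1, 262.6]
tcp_rot: [-3.14, -0.002, 1.748]
contact_force: [-0.2, 0.9, -1.4]
grip_width: 82.0
finger_force: 30.0
case now [-26.1  -4.6]
row [-0.0013, 0.0007, 0.0646] spin -0.001 rows 1.5 t 17.6 at [ 541.83 -197.07  262.59] [-3.14 -0.    1.75] j [-0.48  0.58  1.56  0.    1.   -0.66] F [-0.22  0.91 -1.39] g 82.03776151707774 29.999684393405914
```

```bash
python3 -m inch '[[-0.001,0.001,0.02,0,0.8],[-0.001,0.001,0.04,0,0.8],[-0.001,0.001,0.052,0,0.8],[-0.001,0.001,0.058,0,0.8],[-0.001,0.001,0.061,0,0.8],[-0.001,0.001,0.064,0,0.8],[-0.001,0.001,0.064,0,0.8]]';python3 -c "
from h import *
goc(-25.5,-5.8,198)"
```

```text
time: 18.18
tool_pos: [543.5, -197.6, 199.6]
tcp_rot: [3.141, 0.0, 1.749]
contact_force: [-0.1, 0.8, -0.8]
grip_width: 82.5
finger_force: 30.0
case now [-24.6  -5.5]
row [-0.0003, -0.0009, 0.0016] spin 0.0 rows 0.0 t 18.1833 at [ 543.49 -197.64  199.61] [3.14 0.   1.75] j [-0.48  0.67  1.61 -0.    0.87 -0.66] F [-0.08  0.8  -0.79] g 82.47594333607562 29.999878406524658
```

```bash
python3 -m inch '[[0,0,0.001,0,0.8],[0,0,0.0015,0,0.8],[0,0,0.0015,0,1],[0,0,0.0015,0,1],[0,0,0.0015,0,1],[0,0,0.0015,0,1],[0,0,0.0015,0,1]]';python3 -m inch '[[0,0,-0.02,0,1],[0,0,-0.06,0,1],[0.03,0,-0.1,0,1],[0.07,0,-0.13,0,1],[0.1,0,-0.15,0,1],[0.1,0,-0.15,0,1],[0.1,0,-0.15,0,1]]'; python3 b.py w9 slider_mid slider_tab slider_bay slider_bay_tab slider; python3 - <<'E'
from h import *
import pickle
o=pickle.load(open("w9.pkl","rb"));p=o["p"]
for n,z in (("slider_mid",9),("slider_tab",9),("slider",9)):
    for q in o[n][:1]: X=onz(p,q["centre"],z);print(n,X,np.array(wc(X[0],X[1])))
m=trace(p,"slider")[0]["pixels"].astype(np.uint8)
c=max(cv2.findContours(m,0,1)[0],key=cv2.contourArea)
P=np.array([wc(*onz(p,q,14)[:2]) for q in c[:,0]],np.float32);print("minrect case@z14",cv2.minAreaRect(P),P.min(0),P.max(0))
u,v=map(int,proj(p,[(*cw(-10,-10),10)])[0]);save(p,"w9c.png",(u-110,v-80,u+110,v+80),3.5)
E
```

```text
time: 18.77
tool_pos: [543.4, -198.2, 198.2]
tcp_rot: [3.141, 0.0, 1.749]
contact_force: [-0.5, -0.2, -1.0]
grip_width: 91.7
finger_force: 0.0
time: 19.35
tool_pos: [525.6, -97.8, 350.4]
tcp_rot: [3.138, 0.002, 1.752]
contact_force: [0.4, 0.5, -1.0]
grip_width: 91.9
finger_force: 0.0
slider_mid [([256.0, 257.9], 0.54)]
slider_tab [([477.4, 17.2], 0.74)]
slider_bay [([255.1, 257.8], 0.69)]
slider_bay_tab [([296.9, 255.4], 0.84)]
slider [([252.8, 248.6], 0.6)]
[[  0.98   0.17   0.05 511.79]
 [  0.18  -0.95  -0.27 -24.11]
 [  0.     0.28  -0.96 330.27]
 [  0.     0.     0.     1.  ]]
slider_mid [ 549.35 -215.14    9.  ] [-21.9  -23.74]
slider_tab [733.94 116.71   9.  ] [218.64 270.09]
slider [ 542.53 -201.9     9.  ] [-26.27  -9.51]
minrect case@z14 ((1.5352249145507812, 37.80096435546875), (84.33202362060547, 215.5249786376953), 89.99955749511719) [-106.23   -4.37] [109.3   79.97]
```

View pics/w9c.png

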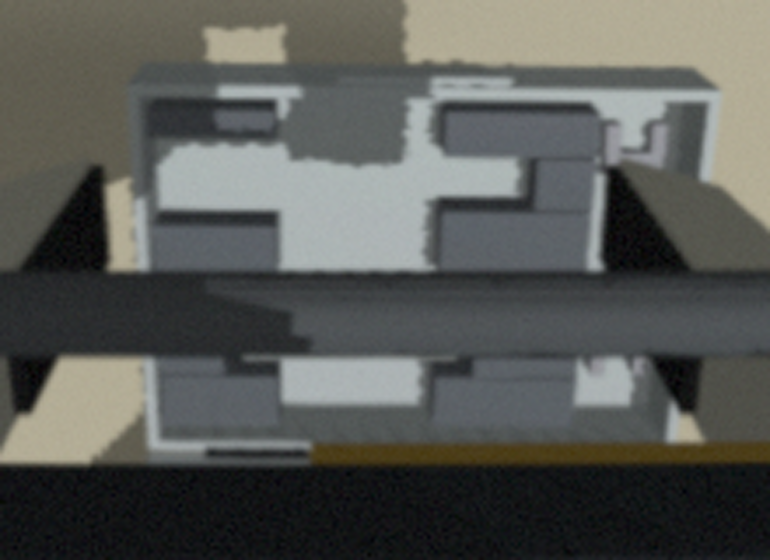

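```bash
python3 -c "
from h import *
go(512,65,340,1.70)"; python3 - <<'E'
from h import *
S=capture("scene")
for n in("slider_mid","slider_tab","slider","slider_bay"):
    print(n,[(np.round(q["centre"],1).tolist(),round(q["conf"],2)) for q in tip_of(S,n)[:5]])
for v in((-25,-26,9),(39,-26,9)): print(v,proj(S,[(*cw(v[0],v[1]),v[2])])[0])
t=trace(S,"slider");print([(q["rect"],round(q["conf"],2)) for q in t])
E
```

```text
row [0.1656, 0.0157, 0.0068] spin 0.047 rows 4.0 t 19.7 at [ 525.68 -100.76  346.64] [-3.14 -0.    1.75] j [-0.33  0.41  1.58 -0.    1.15 -0.51] F [-0.37  1.28  0.36] g 91.84744158603463 0.0
slider_mid [([252.2, 338.4], 0.72), ([210.5, 148.3], 0.68), ([406.6, 254.2], 0.68), ([182.2, 172.9], 0.43)]
slider_tab [([441.2, 265.2], 0.82), ([191.2, 157.5], 0.73), ([262.2, 375.6], 0.65), ([210.2, 152.0], 0.53)]
slider [([400.8, 259.5], 0.74), ([302.2, 173.7], 0.69), ([252.6, 344.5], 0.66), ([215.9, 151.9], 0.63)]
slider_bay [([210.9, 150.4], 0.87)]
(-25, -26, 9) [211.1  148.33]
(39, -26, 9) [190.16 156.92]
[([253.3, 344.1, 23.1, 63.1], 0.79), ([412.1, 255.2, 57.2, 25.7], 0.76), ([208.4, 147.9, 38.3, 17.6], 0.72)]
```

```bash
python3 -m inch '[[0.03,0.003,0,0.047,1],[0.07,0.007,0.01,0.047,1],[0.11,0.011,0.01,0.047,1],[0.145,0.014,0.01,0.047,1],[0.166,0.0157,0.01,0.047,1],[0.166,0.0157,0.01,0.047,1],[0.166,0.0157,0.01,0.047,1]]'; cat > g.py <<'E'
from h import *
p=capture("wrist")
for n in("brush","brush_head"):
    for q in tip_of(p,n)[:1]: print(n,q["conf"],q["centre"],onz(p,q["centre"],0))
t=trace(p,"brush")[0];m=t["pixels"].astype(np.uint8);print(t["conf"],t["rect"])
c=max(cv2.findContours(m,0,1)[0],key=cv2.contourArea)
P=np.array([onz(p,q,8)[:2] for q in c[:,0]],np.float32);r=cv2.minAreaRect(P);print(r)
ys,xs=np.nonzero(m);A=np.array([onz(p,(x,y),8)[:2] for x,y in zip(xs,ys)])
# axis by PCA, widths along it
mu=A.mean(0);w,V=np.linalg.eigh(np.cov((A-mu).T));d=V[:,1];d=d if d[1]>0 else -d
s=(A-mu)@d;n=(A-mu)@np.array([-d[1],d[0]])
print("yaw",np.arctan2(d[1],d[0]),"ends",mu+d*s.min(),mu+d*s.max(),s.max()-s.min())
for k in np.arange(s.min(),s.max(),10):
    q=(s>=k)&(s<k+10);print(round(k-s.min()),(mu+d*(k+5)+np.array([-d[1],d[0]])*(n[q].min()+n[q].max())/2).round(1),round(n[q].max()-n[q].min(),1))
go(512,70,230,1.7)
E
python3 g.py
```

```text
time: 20.58
tool_pos: [511.6, 67.4, 338.1]
tcp_rot: [3.141, 0.0, 1.705]
contact_force: [-0.1, -0.1, 0.9]
grip_width: 91.7
finger_force: 0.0
brush 0.76 [257.3, 164.6] [512.58  78.66   0.  ]
brush_head 0.71 [259.4, 103.8] [505.43 149.17   0.  ]
0.63 [258.1, 161.9, 21.3, 108.8]
((513.6954345703125, 81.23387145996094), (27.45635986328125, 127.4478759765625), 7.141608238220215)
yaw 1.6449660881332036 ends [516.24  17.1 ] [506.78 144.41] 127.6627383756477
0 [515.2  22. ] 13.7
10 [514.9  32. ] 12.5
20 [514.7  42.1] 12.8
30 [513.8  52. ] 13.3
40 [513.2  62. ] 12.5
50 [511.9  71.9] 12.4
60 [511.7  81.9] 12.4
70 [510.7  91.9] 22.3
80 [510.7 101.9] 24.9
90 [508.9 111.8] 26.0
100 [508.5 121.8] 27.7
110 [507.8 131.8] 26.7
120 [507.1 141.8] 25.1
row [0.0047, 0.0007, 0.108] spin 0.0 rows 2.6 t 20.7833 at [511.92  65.31 337.98] [3.14 0.   1.7 ] j [-0.02  0.39  1.65 -0.    1.1  -0.15] F [ 1.05 -0.32 -0.44] g 91.67363585056688 0.0
```

```bash
python3 -c "
from h import *
go(511.7,78.8,181,1.638)"
```

```text
row [0.0135, 0.0015, 0.157] spin 0.062 rows 3.8 t 20.7833 at [511.92  65.31 337.98] [3.14 0.   1.7 ] j [-0.02  0.39  1.65 -0.    1.1  -0.15] F [ 1.05 -0.32 -0.44] g 91.67363585056688 0.0
```

```bash
python3 -m inch '[[0.0135,0.0015,0.03,0.062,0.4],[0.0135,0.0015,0.06,0.062,0.4],[0.0135,0.0015,0.09,0.062,0.4],[0.0135,0.0015,0.11,0.062,0.4],[0.0135,0.0015,0.13,0.062,0.4],[0.0135,0.0015,0.13,0.062,0.4],[0.0135,0.0015,0.13,0.062,0.4]]'; python3 -c "
from h import *
go(511.7,78.8,181,1.638)"
```

```text
time: 21.37
tool_pos: [511.5, 79.1, 207.5]
tcp_rot: [-3.14, 0.0, 1.638]
contact_force: [-0.5, -0.2, 0.3]
grip_width: 49.8
finger_force: 0.0
row [-0.0003, 0.0003, 0.0265] spin 0.0 rows 0.6 t 21.3667 at [511.47  79.12 207.48] [-3.14  0.    1.64] j [ 0.01  0.57  1.78 -0.    0.79 -0.06] F [-0.52 -0.18  0.29] g 49.799680226234386 0.0
```

```bash
python3 -m inch '[[0,0,0.012,0,0.4],[0,0,0.022,0,0.4],[0,0,0.0265,0,0.4],[0,0,0.0265,0,0.4],[0,0,0.0265,0,0],[0,0,0.0265,0,0],[0,0,0.0265,0,0],[0,0,0.0265,0,0]]'; python3 -m inch '[[0,0,0,0,0],[0,0,0,0,0],[0,0,-0.005,0,0],[0,0,-0.02,0,0],[0,0,-0.05,0,0],[0,0,-0.08,0,0],[0,0,-0.1,0,0],[0,0,-0.1,0,0]]';python3 -c "
from h import *
goc(-26,34,280,np.pi)"
```

```text
time: 22.03
tool_pos: [511.6, 80.0, 181.9]
tcp_rot: [3.141, 0.0, 1.64]
contact_force: [1.0, -0.3, -0.2]
grip_width: 14.8
finger_force: 0.4
time: 22.7
tool_pos: [512.5, 80.1, 285.9]
tcp_rot: [3.134, 0.001, 1.64]
contact_force: [-0.0, 0.1, -0.7]
grip_width: 12.4
finger_force: 30.0
case now [ -5.8 273.4]
row [-0.2401, 0.006, 0.0061] spin -1.68 rows 13.4 t 22.7 at [512.47  80.12 285.89] [3.13 0.   1.64] j [ 0.01  0.46  1.71 -0.    0.97 -0.06] F [-0.02  0.11 -0.67] g 12.350994708055769 29.99180495738983
```

```bash
python3 -m inch '[[-0.01,0,0,-0.1,0],[-0.03,0.001,0,-0.21,0],[-0.05,0.001,0,-0.33,0],[-0.07,0.002,0,-0.45,0],[-0.09,0.002,0,-0.57,0],[-0.11,0.003,0,-0.69,0],[-0.125,0.003,0,-0.8,0],[-0.13,0.003,0,-0.86,0]]';python3 -c "
from h import *
goc(-26.5,34,280,np.pi)"
```

```text
time: 23.37
tool_pos: [523.3, -51.4, 280.7]
tcp_rot: [-3.141, -0.001, 2.504]
contact_force: [0.4, 0.0, -0.4]
grip_width: 12.8
finger_force: 30.0
case now [-18.5 142. ]
row [-0.0732, -0.0798, 0.0008] spin -0.816 rows 6.5 t 23.3667 at [523.26 -51.43 280.73] [-3.14 -0.    2.5 ] j [-0.24  0.48  1.69 -0.    0.98 -1.18] F [ 0.39  0.01 -0.45] g 12.752246810583916 29.991406202316284
```

```bash
python3 -m inch '[[-0.012,-0.012,0,-0.1,0],[-0.025,-0.026,0,-0.22,0],[-0.038,-0.04,0,-0.34,0],[-0.05,-0.054,0,-0.46,0],[-0.06,-0.066,0,-0.58,0],[-0.069,-0.075,0,-0.7,0],[-0.0732,-0.0798,0,-0.8,0],[-0.0732,-0.0798,0,-0.816,0]]'; python3 -m inch '[[0,0,0,0,0],[0,0,0,0,0]]';python3 - <<'E'
from h import *
goc(-26.5,34,205,np.pi)
p=capture("wrist");z=get_obs()["tool_pos"][2]-178+2
for n in("brush","brush_head"):
    for q in tip_of(p,n)[:1]:
        X=onz(p,q["centre"],z-4);print(n,q["conf"],q["centre"],X,wc(X[0],X[1]))
t=trace(p,"brush")
if t:
    m=t[0]["pixels"];ys,xs=np.nonzero(m);A=np.array([wc(*onz(p,(x,y),z+4)[:2]) for x,y in zip(xs,ys)])
    print(t[0]["conf"],A.min(0),A.max(0))
    for k in np.arange(A[:,0].min(),A[:,0].max(),10):
        q=(A[:,0]>=k)&(A[:,0]<k+10);print(round(k),A[q,1].min().round(1),A[q,1].max().round(1))
E
```

```text
time: 24.03
tool_pos: [534.0, -158.5, 280.7]
tcp_rot: [3.141, -0.001, -2.965]
contact_force: [-0.7, -0.3, -0.2]
grip_width: 12.3
finger_force: 30.0
time: 24.2
tool_pos: [534.0, -156.7, 281.0]
tcp_rot: [3.141, -0.001, -2.97]
contact_force: [0.9, 0.1, 0.5]
grip_width: 12.6
finger_force: 30.0
case now [-26.6  36.5]
row [-0.0002, -0.0026, 0.076] spin -0.007 rows 1.8 t 24.2 at [ 533.99 -156.67  281.  ] [ 3.14 -0.   -2.97] j [-0.42  0.52  1.6   0.    1.02 -2.17] F [0.93 0.12 0.52] g 12.633709430761566 29.991770088672638
brush 0.95 [258.2, 224.7] [ 530.49 -154.61  101.16] (np.float64(-29.723056216708237), np.float64(39.16815524144944))
brush_head 0.79 [255.7, 125.8] [ 468.59 -166.97  101.16] (np.float64(-92.83780493894909), np.float64(37.985317141077914))
0.87 [-91.61  24.17] [18.4  49.69]
-92 24.4 49.5
-82 24.2 49.6
-72 24.4 49.7
-62 24.8 48.1
-52 25.0 48.7
-42 30.4 44.5
-32 30.7 42.7
-22 30.6 42.7Traceback (most recent call last):
  File "<stdin>", line 12, in <module>
    return umr_minimum(a, axis, None, out, keepdims, initial, where)
ValueError: zero-size array to reduction operation minimum which has no identity
```

```bash
python3 -m inch '[[0,-0.0028,0.02,-0.006,0],[0,-0.0028,0.045,-0.006,0],[0,-0.0028,0.065,-0.006,0],[0,-0.0028,0.08,-0.006,0],[0,-0.0028,0.088,-0.006,0],[0,-0.0028,0.092,-0.006,0],[0,-0.0028,0.093,-0.006,0],[0,-0.0028,0.093,-0.006,0]]';python3 -c "
from h import *
goc(-26.5,34,185,np.pi)"
```

```text
time: 25.07
tool_pos: [535.0, -160.0, 189.0]
tcp_rot: [-3.141, 0.001, -2.961]
contact_force: [0.4, -0.2, -0.5]
grip_width: 12.1
finger_force: 30.0
case now [-26.2  33.1]
row [0.0003, 0.0009, 0.004] spin 0.002 rows 0.1 t 25.0667 at [ 535.01 -159.98  189.  ] [-3.14  0.   -2.96] j [-0.43  0.66  1.67 -0.    0.81 -2.18] F [ 0.41 -0.22 -0.53] g 12.13720572339342 29.991800487041473
```

```bash
python3 -m inch '[[0,0.0005,0.001,0,0],[0,0.0005,0.002,0,0],[0,0.0005,0.003,0,0],[0,0.0005,0.0035,0,0],[0,0.0005,0.0035,0,0]]'
```

```text
time: 25.48
tool_pos: [534.8, -159.5, 185.9]
tcp_rot: [-3.141, 0.001, -2.961]
contact_force: [-1.3, 0.1, 5.2]
grip_width: 12.4
finger_force: 30.0
```

```bash
python3 -m inch '[[0,0,0,0,0.24],[0,0,0,0,0.24],[0,0,0,0,0.24],[0,0,-0.01,0,0.24],[0,0,-0.04,0,0.24],[0,0,-0.08,0.1,0.24],[0,0,-0.12,0.22,0.24],[0,0,-0.16,0.34,0.24]]';  python3 -c "
from h import *
goc(-33,1,420)"
```

```text
time: 26.15
tool_pos: [534.2, -159.3, 347.3]
tcp_rot: [-3.142, -0.0, 2.976]
contact_force: [0.8, -1.0, 0.1]
grip_width: 22.2
finger_force: 0.0
case now [-26.9  33.9]
row [-0.0053, -0.033, -0.0727] spin 1.227 rows 9.8 t 26.15 at [ 534.24 -159.29  347.34] [-3.14 -0.    2.98] j [-0.43  0.45  1.52 -0.    1.17 -1.83] F [ 0.75 -1.02  0.08] g 22.218361878682728 0.0
```

```bash
python3 -m inch '[[-0.005,-0.033,-0.03,0.12,0.24],[-0.005,-0.033,-0.07,0.24,0.24],[-0.005,-0.033,-0.072,0.36,0.24],[-0.005,-0.033,-0.072,0.48,0],[-0.005,-0.033,-0.072,0.6,0],[-0.005,-0.033,-0.072,0.72,0],[-0.005,-0.033,-0.072,0.84,0],[-0.005,-0.033,-0.072,0.96,0]]'; python3 -m inch '[[0,0,0,0.12,0],[0,0,0,0.24,0],[0,0,0,0.267,0],[0,0,0,0.267,0],[0,0,0,0.267,0]]'; cat > k.py <<'E'
from h import *
E={"slider_mid":(-25,-26,9),"slider_tab":(39,-26,9),"brush":(-28,34,4),"brush_head":(-92,34,4),"spanner":(0,0,0),"lid_hinge":(0,-74,29)}
import sys
for cam in ("wrist","scene","top"):
    p=capture(cam)
    for n,v in E.items():
        r=tip_of(p,n);e=proj(p,[(*cw(v[0],v[1]),v[2])])[0]
        r=[q for q in r if np.linalg.norm(np.array(q["centre"])-e)<30 or n=="spanner"]
        for q in r[:1]: X=onz(p,q["centre"],v[2]);print(cam,n,round(q["conf"],2),"px err",np.array(q["centre"])-e,"case",np.array(wc(X[0],X[1])))
    for q in [q for q in tip_of(p,"lid_edge") if q["conf"]>.5][:1]: print(cam,"lid_edge",q["centre"],q["conf"])
    if cam=="wrist":
        for n in("slider","brush"):
            t=trace(p,n)
            if t:
                ys,xs=np.nonzero(t[0]["pixels"]);A=np.array([wc(*onz(p,(x,y),14)[:2]) for x,y in zip(xs,ys)]);print(n,t[0]["conf"],A.min(0),A.max(0))
goc(0,-150,330)
E
python3 k.py
```

```text
time: 26.82
tool_pos: [534.0, -192.7, 417.7]
tcp_rot: [3.141, 0.0, 2.016]
contact_force: [-0.3, 0.6, -0.3]
grip_width: 0.3
finger_force: 0.0
time: 27.23
tool_pos: [534.2, -192.7, 417.5]
tcp_rot: [3.141, 0.0, 1.756]
contact_force: [0.2, 0.7, -0.9]
grip_width: 0.6
finger_force: 0.0
wrist slider_mid 0.91 px err [0.02 0.15] case [-24.96 -26.24]
wrist slider_tab 0.67 px err [0.91 0.71] case [ 40.45 -27.11]
wrist brush 0.92 px err [3.77 0.48] case [-22.46  33.33]
wrist brush_head 0.81 px err [ 1.58 -0.08] case [-89.68  34.13]
wrist spanner 0.39 px err [-2.43 51.35] case [ -1.51 -83.52]
wrist lid_hinge 0.89 px err [-1.46  0.16] case [ -2.16 -74.27]
slider 0.96 [-68.89 -41.57] [38.9  -4.47]
brush 0.6 [-90.92  20.22] [35.69 47.28]
scene slider_mid 0.76 px err [-2.4   0.97] case [-17.52 -26.07]
scene slider_tab 0.65 px err [20.74 -7.32] case [-21.53 -21.41]
scene brush 0.47 px err [ 3.02 -0.71] case [-35.99  36.14]
scene brush_head 0.61 px err [0.4  0.49] case [-91.58  36.45]
scene spanner 0.69 px err [-26.05  11.16] case [77.61  0.51]
scene lid_hinge 0.68 px err [-3.23  1.52] case [ 10.53 -72.9 ]
scene lid_edge [180.0, 82.6] 0.67
top slider_mid 0.78 px err [-0.57  1.15] case [-27.34 -24.19]
top slider_tab 0.89 px err [-0.06 -2.93] case [ 45.65 -27.26]
top brush 0.72 px err [-0.63 -2.12] case [-23.08  34.47]
top brush_head 0.94 px err [-1.05  2.02] case [-96.02  37.19]
top spanner 0.87 px err [ -7.8  -34.99] case [82.67  1.41]
top lid_hinge 0.96 px err [-0.38 -1.27] case [  2.91 -73.78]
top lid_edge [453.8, 182.9] 0.64
case now [-32.8   0.9]
row [-0.151, 0.0319, 0.087] spin 0.006 rows 4.2 t 28.5333 at [ 534.31 -192.83  417.01] [-3.14  0.    1.75] j [-0.48  0.41  1.38 -0.    1.35 -0.67] F [-0.27  0.34  0.37] g 0.2393533222355536 0.0
```

Both parts check out from the wrist and top views: slider mid within 1 mm, brush mask within 1–2 mm, both at floor height. Next I reach behind the lid.

```bash
python3 -m inch '[[-0.03,0.006,0,0,0],[-0.07,0.014,0,0,0],[-0.11,0.022,0,0,0],[-0.145,0.03,0,0,0],[-0.151,0.032,0,0,0],[-0.151,0.032,0.02,0,0],[-0.151,0.032,0.06,0,0],[-0.151,0.032,0.104,0,0]]'; python3 -m inch '[[0,0,0,0,0],[0,0,0,0,0]]';  python3 -c "
from h import *
goc(0,-150,313)"
```

```text
time: 29.2
tool_pos: [593.6, -335.7, 316.0]
tcp_rot: [3.138, 0.004, 1.754]
contact_force: [1.1, 0.1, -1.2]
grip_width: 0.7
finger_force: 0.0
time: 29.37
tool_pos: [593.1, -335.0, 313.6]
tcp_rot: [-3.138, -0.004, 1.755]
contact_force: [0.9, -0.5, 0.6]
grip_width: 0.7
finger_force: 0.0
case now [  -0.1 -149.5]
row [-0.0005, 0.0001, 0.0006] spin 0.006 rows 0.0 t 29.3667 at [ 593.12 -335.03  313.59] [-3.14 -0.    1.75] j [-0.63  0.7   1.16  0.    1.28 -0.81] F [ 0.93 -0.47  0.59] g 0.7278068043292553 0.0
```

```bash
python3 -m inch '[[0.016,0,-0.008,0,0],[0.03,0,-0.008,0,0],[0.036,0,-0.008,0,0],[0.043,0,-0.008,0,0],[0.05,0,-0.009,0,0],[0.056,0,-0.009,0,0],[0.062,0,-0.009,0,0],[0.07,0,-0.009,0,0]]'; python3 -c "
from h import *
goc(0,-68,315)"
```

```text
time: 30.03
tool_pos: [580.5, -266.5, 324.5]
tcp_rot: [3.141, 0.001, 1.754]
contact_force: [0.3, -0.5, 0.2]
grip_width: 0.5
finger_force: 0.4
case now [ -0.3 -79.8]
row [0.0118, 0.0004, 0.0095] spin 0.005 rows 0.4 t 30.0333 at [ 580.55 -266.5   324.51] [3.14 0.   1.75] j [-0.55  0.62  1.3  -0.    1.23 -0.73] F [ 0.27 -0.54  0.2 ] g 0.47813416191155145 0.44671579051282606
```

```bash
python3 -m inch '[[0.012,0,0.001,0,0],[0.023,0,0.003,0,0],[0.034,0,0.006,0,0],[0.045,0,0.011,0,0],[0.055,0,0.016,0,0],[0.065,0,0.022,0,0],[0.074,0,0.03,0,0],[0.082,0,0.038,0,0]]'; python3 - <<'E'
from h import *
goc(0,0,285)
for c in("scene","top"):
    p=capture(c)
    print(c,[(q["centre"],q["conf"]) for q in tip_of(p,"lid_edge")][:2],[(f,proj(p,[(*cw(0,-74+149*np.cos(f)),29+149*np.sin(f))])[0]) for f in(1.8,1.4,1.,.7,.6,.5)])
E
```

```text
time: 30.7
tool_pos: [565.3, -184.8, 285.5]
tcp_rot: [-3.141, -0.0, 1.755]
contact_force: [-0.1, -0.2, 0.3]
grip_width: 0.4
finger_force: 0.2
case now [-0.8  3.2]
row [-0.0032, 0.0008, 0.0005] spin 0.006 rows 0.1 t 30.7 at [ 565.34 -184.83  285.47] [-3.14 -0.    1.76] j [-0.44  0.58  1.48  0.    1.08 -0.63] F [-0.11 -0.2   0.28] g 0.36404037915227844 0.22506697379867546
scene [([209.5, 126.6], 0.82)] [(1.8, array([180.25,  82.23])), (1.4, array([191.92,  90.66])), (1.0, array([204.55, 108.01])), (0.7, array([212.99, 124.94])), (0.6, array([215.38, 130.93])), (0.5, array([217.5 , 136.94]))]
top [([366.8, 196.0], 0.68), ([362.3, 246.4], 0.47)] [(1.8, array([454.16, 181.87])), (1.4, array([422.96, 186.79])), (1.0, array([389.04, 193.44])), (0.7, array([366.84, 198.54])), (0.6, array([360.59, 200.13])), (0.5, array([355.03, 201.63]))]
```

```bash
python3 -m inch '[[0.006,0,0.01,0,0],[0.012,0,0.02,0,0],[0.018,0,0.03,0,0],[0.023,0,0.04,0,0],[0.03,0,0.052,0,0],[0.037,0,0.061,0,0],[0.043,0,0.067,0,0],[0.045,0,0.07,0,0]]'; python3 -m inch '[[0.003,0,0.002,0,0],[0.005,0,0.004,0,0],[0.006,0,0.005,0,0]]'
```

```text
time: 31.57
tool_pos: [557.1, -141.0, 215.4]
tcp_rot: [-3.14, -0.001, 1.755]
contact_force: [-0.1, -0.4, 0.1]
grip_width: 0.6
finger_force: 0.1
time: 31.82
tool_pos: [556.4, -135.8, 211.5]
tcp_rot: [3.141, 0.0, 1.755]
contact_force: [0.3, 0.4, -0.0]
grip_width: 0.6
finger_force: 0.1
```

```bash
python3 -m inch '[[0.002,0,0.001,0,0],[0.004,0,0.002,0,0],[0.006,0,0.003,0,0],[0.006,0,0.003,0,0]]'; python3 - <<'E'
from h import *
goc(0,52,211)
for c in("scene","top"):
    p=capture(c)
    print(c,[(q["centre"],q["conf"]) for q in tip_of(p,"lid_edge")][:2],[(f,proj(p,[(*cw(0,-74+149*np.cos(f)),29+149*np.sin(f))])[0]) for f in(.3,.1,0)])
E
```

```text
time: 32.15
tool_pos: [556.2, -132.0, 211.1]
tcp_rot: [3.137, 0.007, 1.755]
contact_force: [-1.8, -9.6, 11.3]
grip_width: 0.2
finger_force: 5.7
case now [-0.4 56.9]
row [-0.0049, 0.0004, 0.0001] spin 0.006 rows 0.1 t 32.15 at [ 556.19 -132.    211.05] [3.14 0.01 1.76] j [-0.37  0.64  1.62 -0.    0.87 -0.55] F [-1.77 -9.55 11.28] g 0.2345007330891409 5.715065508848056
scene [([224.7, 165.0], 0.88), ([303.4, 211.4], 0.28)] [(0.3, array([220.85, 148.72])), (0.1, array([222.87, 159.65])), (0, array([223.38, 164.63]))]
top [([337.5, 210.4], 0.69)] [(0.3, array([346.09, 204.3 ])), (0.1, array([340.17, 206.48])), (0, array([338.32, 207.37]))]
```

```bash
python3 -m inch '[[-0.004,0,-0.001,0,0],[-0.004,0,-0.01,0,0],[-0.004,0,-0.04,0,0],[-0.004,0,-0.08,0,0],[-0.004,0,-0.12,0,0],[-0.004,0,-0.16,0,0],[-0.004,0,-0.16,0,0]]'; python3 - <<'E'
from h import *
print(get_obs()["tool_pos"],get_obs()["contact_force"])
rs=[]
for c in("scene","top","wrist"):
    p=capture(c);q=tip_of(p,"lid_edge")
    if q: print(c,q[0]["centre"],q[0]["conf"],[(f,proj(p,[(*cw(0,-74+149*np.cos(f)),29+149*np.sin(f))])[0]) for f in(.1,.04,0)]);rs.append(ray(p,q[0]["centre"]))
X,e=tri(rs);print(X,e,wc(X[0],X[1]))
E
```

```text
time: 32.93
tool_pos: [557.0, -134.1, 377.5]
tcp_rot: [3.129, 0.008, 1.755]
contact_force: [0.9, -0.8, 0.5]
grip_width: 0.5
finger_force: 0.0
[ 557.01 -134.07  377.48] [ 0.92 -0.82  0.48]
scene [221.3, 164.4] 0.88 [(0.1, array([222.87, 159.65])), (0.04, array([223.22, 162.68])), (0, array([223.38, 164.63]))]
top [336.9, 206.1] 0.79 [(0.1, array([340.17, 206.48])), (0.04, array([338.97, 207.03])), (0, array([338.32, 207.37]))]
[ 557.56 -111.37   32.49] [np.float64(2.131751913052349), np.float64(2.1317519130522555)] (np.float64(4.581210392379157), np.float64(76.9217544240453))
```

```bash
python3 -c "
from plant import *
print(close_job())"
```

```text
the job is handed in; nothing more can be done
None
```

The slider and brush are flat in their compartments, the right way round, and the lid is shut as far as the cameras and the final press height show. The job was handed in at about 33 s, and no verdict came back. I let go of the slider about 10 mm above its compartment floor, because the blocks kept the fingers from going lower.

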